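# Run the tray home and swing the hand press down on a lens blank

## Task

Push the press's sliding tray all the way in against its two alignment pins so that the lens blank sits under the ram, then push the long lever round on its arm, clockwise seen from above, up to its stop so that the rubber pad is left pressing on the blank. Only push the tray and the lever; do not touch or lift the lens blank, and leave the loose things around the press where they are.

Things in the scene. Friction and masses are not known exactly. Their poses are not given: they have to be found in the camera images.
- press: Fixed dark cast-iron press. Origin: on the bench under the screw axis; x from the open front to the column at the back (x 67 to 123 mm), y left, z up. Base 35 mm high (x -70 to 130, y -90 to 90 mm) with a runway 60 mm wide out to y -240. Head 60 to 84 mm wide, 150 to 205 mm above the bench; above it only the lever, two stop pins (to 240) 46 mm from the axis, and the screw (to 270).
- tray (a joint): How far the sliding tray is pushed in: 0 m is fully out (the start), 0.080 m is fully home against two upright stainless pins. It slides along the press's +y; friction about 1.5 N, it stays where left.
- tray_push (a point): Middle of the outer (-y) face of the tray's upright end plate, the face to push on, 65 mm above the bench; the plate is 70 mm wide (press x), 10 mm thick and its top is 80 mm above the bench. The face looks to the press's -y. It moves with the tray; home it is 145 mm from the screw axis.
- nest (a point): Centre of the tray's seat for the lens blank (43 mm above the bench), a square frame 76 mm wide inside with a rim 6 mm high; it moves with the tray and is under the ram when the tray is home.
- lever (a joint): Turn of the lever, rad, growing clockwise seen from above, 0 to 1.2 (the far stop, where the arm meets an upright pin). Starts at 0 to 0.4. At 0 the arm points 140 deg anticlockwise from the press's +x (front left), at 1.2 about 71 deg. Lowers the ram 16.7 mm per rad; the pad meets the blank at about 0.9. Turns at 0.25 N m, up to 0.4 with the pad pressing, and stays where left.
- lever_push (a point): Point on the middle line of the lever's level arm, 140 mm from the screw axis and 222 mm above the bench; turns with the lever. The arm is a round steel bar, 16 mm diameter, from the hub (28 mm radius) to a black ball knob of 32 mm diameter centred 180 mm from the axis. The arm keeps its height as it turns.
- lever_axis (a point): Point on the upright screw axis at the height of the lever arm (fixed to the press).
- blank: Loose clear glass lens blank, a disc 70 mm across and 18 mm thick, lying in the tray's seat. Origin: centre of its underside, z up.
- pad: Black rubber pad, 60 mm across, 12 mm thick, under the ram; springy, about 1500 N/m. Its underside is 15 mm above the blank's top with the lever at 0. Origin: on the screw axis, 76 mm below the pad's underside.
- ruby_disc: Bystander: loose red glass disc, 90 mm across, 12 mm thick, on the bench before the press. Origin: centre of its underside.
- spare_blank: Bystander: loose domed clear blank, 60 mm across, 18 mm thick, behind the tray's runway. Origin: centre of its underside.
- spare_pad: Bystander: loose black rubber disc, 70 mm across, 14 mm thick, left of the press. Origin: centre of its underside.
- pin_a: Bystander: loose stainless pin standing upright, 16 mm diameter, 50 mm tall, under the lever's sweep. Origin: centre of its foot.
- pin_b: Bystander: a second such pin near the first.
- bottle: Bystander: white bottle, 60 mm diameter, 160 mm tall, at the right near the robot. Origin: centre of its foot.
- brush: Bystander: brush lying on the bench at the left near the robot. Origin: middle of its underside.

How it is judged:
On the way, in this order (a step that is already met when the one before it is completed fails the run):
1. the tray is fully home (within 4 mm of its pins) with the blank in its seat, the lever not yet swung down (value of joint tray above 0.076 m and value of joint lever below 0.7 rad and horizontal distance between blank and nest below 0.008 m and angle between blank's own z axis and vertical below 0.05 rad), for 0.2 s.
2. the lever is swung up to its stop and the pad presses on the blank (value of joint lever above 1.1 rad and contact force between pad and blank above 3 N), for 0.2 s.
At the end, for the whole second after the job is handed in: The tray is home within 4 mm, the lever is within 0.1 rad of its far stop, the rubber pad presses on the blank with more than 3 N, and the blank lies flat and at rest in its seat (all of step 2 and value of joint tray above 0.076 m and linear speed of blank below 0.02 m/s and horizontal distance between blank and nest below 0.008 m and angle between blank's own z axis and vertical below 0.05 rad); the robot touches nothing.
It fails at once if the lens blank is touched by the robot (over 0.5 N) (contact force between any of the fingers, the arm and blank above 0.5 N).
It fails at once if the lens blank is lifted or leaves its seat (height (world z) of blank above 0.052 m or horizontal distance between blank and nest above 0.015 m).
It fails at once if a loose thing around the press is moved more than 20 mm (distance of any of ruby_disc, spare_blank, spare_pad, pin_a, pin_b, bottle, brush from where it was at the start of the episode above 0.02 m).
It also fails if it takes over 56 s, if anything falls off the work surface, if the arm or the gripper's body presses on something with over 40 N, if the wrist force passes 120 N, or if a joint passes its speed limit or range.

## Robot

A 6-joint arm with a two-finger parallel gripper is mounted at the origin on the work surface. World frame = base frame: x ahead of the robot, y to its left, z up, the work surface at z = 0. Lengths are in m, angles in rad, forces in N, time in s.
With the tool pointing down it reaches from about 0.375 to 0.9 m from the base axis. Payload 3.1 kg.
Tool frame: the origin (TCP) lies on the front face of the gripper's body, between the roots of the fingers; the fingertips stand 73 mm ahead of it and the grasp point (between the pads) lies 54 mm ahead of it (manip.tips_ahead is the distance from the TCP to the fingertips, in m); z points along the fingers, y is the line along which they close (so a half turn about z gives the same grasp; the last joint's range is limited). The gripper opens to 85 mm and grips with 20 to 120 N. Pads are 22 mm wide; open, the fingers measure 114 mm over their backs; the gripper's body (76 mm by 85 mm) begins 54 mm behind the grasp point. The pads swing forward as they close: fully open they stand 13 mm farther back than shut.
Start: joints at [1.081, 0.527, 1.433, -0, 1.181, -0.178], TCP at [0.192, 0.595, 0.304] pointing down, gripper open.
Joint ranges: [-3.08, 3.08], [-0.75, 2.2], [0.22, 2.44], [-1.43, 4.57], [0, 2.65], [-2.85, 2.85]. Speed limits (rad/s): [2.79, 2.79, 3.14, 3.14, 3.14, 3.14].

## Interface

Orientations are given as a unit quaternion [x, y, z, w].
In Python, from station import sense, eyes, workorder, manip gives the robot as it stands.
- The arm moves only by the shell command python3 -m inch 'ROWS' [OPENING] [FORCE]. ROWS is JSON, a list of rows, each an object of numbers: "dx", "dy", "dz": the shift along the tool's x, y, z in cm; "wx", "wy", "wz": the turn, a rotation vector about the tool's x, y, z in degrees. In form: [{"dx": .., "dy": .., "dz": .., "wx": .., "wy": .., "wz": ..}, ...]. A call has 1 to 10 rows; each row shifts and turns the commanded pose from where the row before left it, along the tool's axes as they then stand; what a row does not reach is not made up. A row lasts 1/8 s, in which the tool goes at most 62.5 mm and 10.7 degrees, less where a joint would pass 70% of its speed; a pose out of reach is approached as far as the arm can. A call with a gripper value outside its range is refused whole. OPENING is the opening, from 0 (shut) to 1 (fully open), set as the call begins (- or left out, the last holds). The fingers move at their own pace and stop on an object; FORCE is the grip in N (left out, the last holds). Time passes only in rows, so rows that do not move let the fingers close. It gives the time, the measured TCP pose, the force, the opening and the grip force at its end, in the units of the state.
- sense(): the state, without advancing time (a new reading comes with each control period).
- eyes.snapshot(name): name is "scene" or "top" or "wrist"; returns the picture (480x640x3 uint8, red, green, blue); there is no depth.
- eyes.camera_params(name): a dict with "fx", "fy", "cx", "cy" (pixels), "rvec" (rotation vector, rad) and "tvec" (3), from world to camera coordinates, as OpenCV has them. Camera axes: x right, y down, z forward; pixel columns grow to the right and rows downward; lengths in m; the calibration is good to about 2 mm. A picture is of the moment at which its call begins: read the wrist's pose just before it. camera_params takes no time and is no camera call; for the wrist camera it gives the pose at the moment of the call.
- workorder.sign_off(): hands the job in; it is judged then, once.
The state is a dict: "t": time; "q": joint angles; "qd": joint speeds; "tau": joint torques, N m; "tcp_pos": TCP position; "tool_rot": TCP orientation; "force": force on the tool from outside, world axes, zero at the start; "ft_torque": the same for the moment, N m; "finger_gap": opening from 0.0 (shut) to 1.0 (fully open); "gripper_force": force on a finger pad.
Only numpy, scipy, OpenCV 4.12 (cv2) and the standard library are available. Lean on these libraries where they do the work, as an engineer would, in place of code of your own. Each camera call takes 0.05 s, during which the arm holds its last target. There are 200 camera calls.

## Working session

There is one attempt and no reset: what is moved stays moved. The work goes in short steps, Python scripts to look and compute and a shell command to move; the robot and the scene stay as the last step left them, time stands still between calls to the robot, and variables do not carry over. Pictures are saved under pics/ and viewed, at most 10 in all, crops included, and the job is handed in when it is done.

```bash
mkdir -p pics; python3 - <<'E'
from station import sense, eyes, manip
import cv2
for n in ("scene","top"):
    cv2.imwrite(f"pics/{n}0.png", eyes.snapshot(n)[:,:,::-1]); print(n,eyes.camera_params(n))
print(sense())
E
```

```text
scene {'fx': 460.0207018805211, 'fy': 460.0207018805211, 'cx': 313.6673913273217, 'cy': 234.36092909142585, 'rvec': array([ 1.05789185,  2.40271065, -1.00067265]), 'tvec': array([ 0.35855502, -0.17563173,  1.44815629])}
top {'fx': 532.1179795588815, 'fy': 532.1179795588815, 'cx': 324.93952696650825, 'cy': 234.05661804417295, 'rvec': array([ 2.19321177, -2.14604058,  0.08102491]), 'tvec': array([-0.01075323,  0.52942134,  1.76624688])}
{'t': 0.1, 'q': array([ 1.08051763e+00,  5.28370598e-01,  1.43374365e+00,  5.73771904e-06,
        1.18142287e+00, -1.78516266e-01]), 'qd': array([ 0.00086865, -0.00323307, -0.002009  ,  0.00026512,  0.00278267,
        0.00139387]), 'tau': array([-1.54932700e-04, -4.43304849e+01, -1.78585678e+01, -2.57033898e-04,
        3.90779518e-03,  9.71992279e-06]), 'tcp_pos': array([0.19145473, 0.59443545, 0.30304265]), 'tool_rot': array([ 1.55251695e-01,  9.87874469e-01, -9.17504669e-04, -3.21591702e-04]), 'force': array([ 0.07565046, -0.42609321, -0.79286724]), 'ft_torque': array([ 0.00051556, -0.04731632,  0.02387042]), 'gripper_force': 0.0, 'finger_gap': 1.000804261277935}
```

View pics/scene0.png

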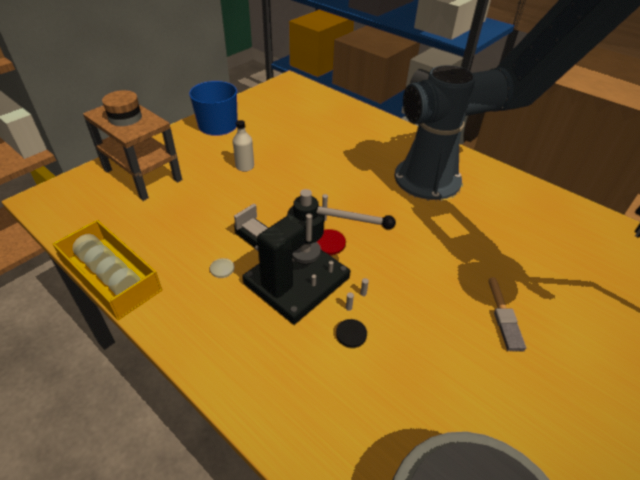

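View pics/top0.png

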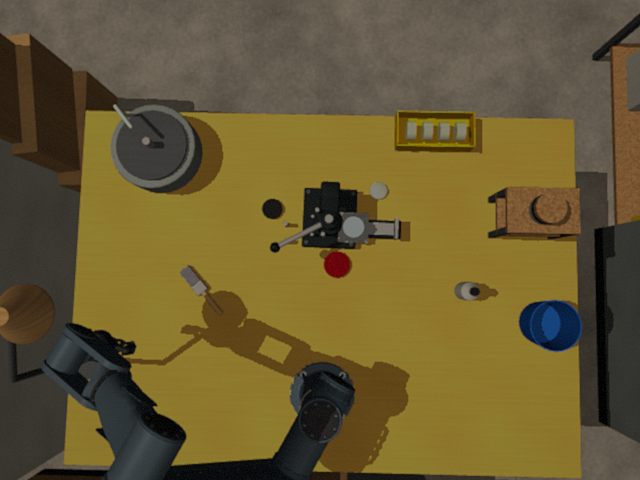

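Top view: the press is nearly aligned with the world (column away from the robot, tray end plate at the right at about (398,229)), the screw is near (328,219) and the knob near (275,247). I'll zoom in.

```bash
python3 - <<'E'
import cv2
a=cv2.imread("pics/top0.png")[170:290,250:410]
cv2.imwrite("pics/topz.png",cv2.resize(a,None,fx=5,fy=5,interpolation=cv2.INTER_CUBIC))
a=cv2.imread("pics/scene0.png")[180:330,220:420]
cv2.imwrite("pics/scz.png",cv2.resize(a,None,fx=4,fy=4,interpolation=cv2.INTER_CUBIC))
E
```

```text
(no output)
```

View pics/topz.png

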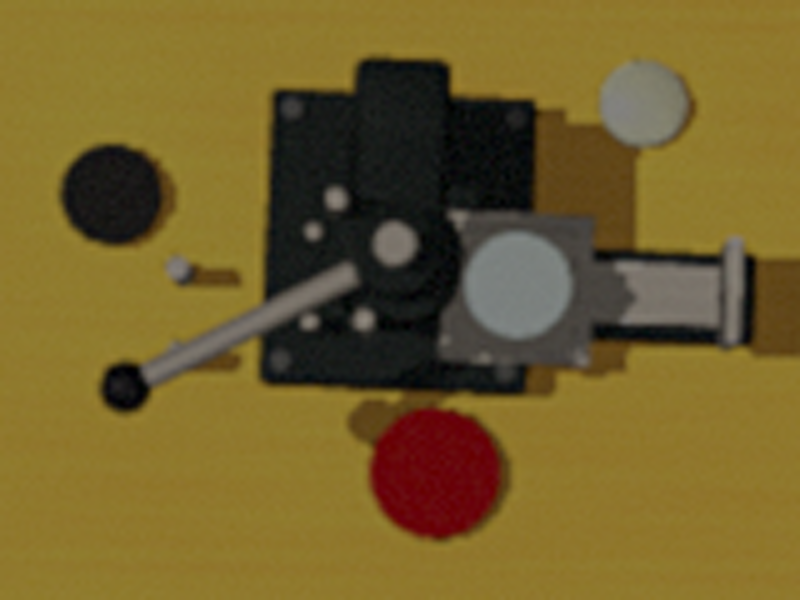

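View pics/scz.png

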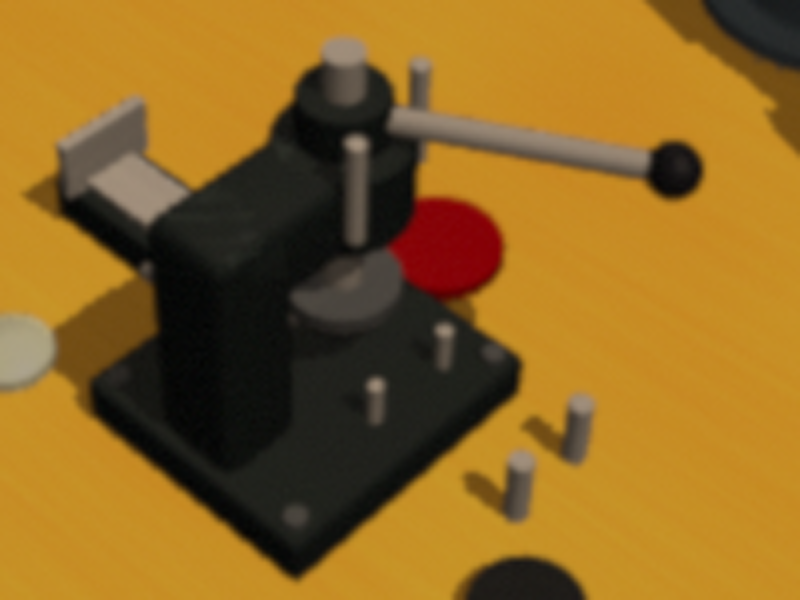

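```bash
cat > fit.py <<'E'
import cv2,numpy as np
from scipy.optimize import least_squares
from station import eyes
C=eyes.camera_params("top"); K=np.array([[C['fx'],0,C['cx']],[0,C['fy'],C['cy']],[0,0,1]])
def proj(P,C=C):
    K=np.array([[C['fx'],0,C['cx']],[0,C['fy'],C['cy']],[0,0,1]])
    return cv2.projectPoints(np.array(P,float),C['rvec'],C['tvec'],K,None)[0][:,0]
def ray(z,u,v,C=C):
    R=cv2.Rodrigues(C['rvec'])[0];d=R.T@[(u-C['cx'])/C['fx'],(v-C['cy'])/C['fy'],1];o=-R.T@C['tvec'];return o+d*(z-o[2])/d[2]
def z2p(a): return np.array(a,float)/5+[249.6,169.6]
def W(p,P): 
    c,s=np.cos(p[2]),np.sin(p[2]);P=np.array(P,float)/1000
    return np.c_[p[0]+c*P[:,0]-s*P[:,1],p[1]+s*P[:,0]+c*P[:,1],P[:,2]]
E
python3 - <<'E'
from fit import *
o=z2p([(262,382),(274,92),(534,100),(525,392),(397,243),(734,292),(125,386)])
def m(p): return W(p,[(-70,90,35),(130,90,35),(130,-90,35),(-70,-90,35),(0,0,270),(0,-220,80),(180*np.cos(p[3]),180*np.sin(p[3]),222)])
r=least_squares(lambda p:(proj(m(p))-o).ravel(),[.6,0,0,2.2],loss='soft_l1')
print(r.x,np.degrees(r.x[2:]),"lever",np.radians(140)-r.x[3]);print((proj(m(r.x))-o).round(1))
p=r.x
for n,P in dict(plate=(0,-225,65),home=(0,-145,65),lp=(140*np.cos(p[3]),140*np.sin(p[3]),222)).items():print(n,W(p,[P]))
for n,z,q in [("ruby",.012,(437,473)),("spare",.018,(646,104)),("pad",.014,(112,195)),("pina",.05,(178,268)),("bottle",.16,None)]:
    if q:print(n,ray(z,*z2p(q)))
print("bottle",ray(.1,469,291),"brush",ray(.02,195,280))
import numpy as np; from scipy.spatial.transform import Rotation as R; from station import sense
print(R.from_quat(sense()['tool_rot']).as_matrix().round(3))
E
```

```text
[ 0.5536827  -0.01262871 -0.01737211  2.06730282] [ -0.99534841 118.44772678] lever 0.3761581289785876
[[-0.7  0.5]
 [-0.5 -0.7]
 [ 0.9 -0.4]
 [ 0.6  0.6]
 [-0.3  0.2]
 [ 0.1 -0.2]
 [ 0.1 -0. ]]
plate [[ 0.54977417 -0.23759475  0.065     ]]
home [[ 0.55116387 -0.15760683  0.065     ]]
lp [[0.48914113 0.1116065  0.222     ]]
ruby [ 0.42953639 -0.04194552  0.012     ]
spare [ 0.68256867 -0.17859942  0.018     ]
pad [0.6134014  0.18277415 0.014     ]
pina [0.56057785 0.13317278 0.05      ]
bottle [ 0.35085373 -0.46209404  0.1       ] brush [0.36592596 0.43313764 0.02      ]
[[-0.952  0.307 -0.001]
 [ 0.307  0.952 -0.002]
 [ 0.    -0.002 -1.   ]]
```

```bash
python3 -m inch '[{"dz":-5.5,"wz":-8.5},{"dz":-5.5,"wz":-8.5},{"dx":-3.7,"dy":-4.2},{"dx":-3.7,"dy":-4.2},{"dx":-3.7,"dy":-4.2},{"dx":-3.7,"dy":-4.2},{"dx":-3.7,"dy":-4.2},{"dx":-3.7,"dy":-4.2},{"dx":-3.7,"dy":-4.2}]' 0 40
python3 -m inch '[{"dx":-1,"dy":-5.5},{"dx":-1,"dy":-5.5},{"dx":-1,"dy":-5.5},{"dx":-1,"dy":-5.5},{"dx":-1,"dy":-5.5},{"dx":-1,"dy":-5.5},{"dx":-1,"dy":-5.5},{"dx":-1,"dy":-5.5},{"dx":-1,"dy":-5.5},{"dx":-1,"dy":-5.5}]'
```

```text
invalid input at $[0]: expected keys dx, dy, dz, wx, wy, wz
invalid input at $[0]: expected keys dx, dy, dz, wx, wy, wz
```

```bash
python3 -m inch '[{"dx":0,"dy":0,"dz":-5.5,"wx":0,"wy":0,"wz":-8.5},{"dx":0,"dy":0,"dz":-5.5,"wx":0,"wy":0,"wz":-8.5},{"dx":-3.7,"dy":-4.2,"dz":0,"wx":0,"wy":0,"wz":0},{"dx":-3.7,"dy":-4.2,"dz":0,"wx":0,"wy":0,"wz":0},{"dx":-3.7,"dy":-4.2,"dz":0,"wx":0,"wy":0,"wz":0},{"dx":-3.7,"dy":-4.2,"dz":0,"wx":0,"wy":0,"wz":0},{"dx":-3.7,"dy":-4.2,"dz":0,"wx":0,"wy":0,"wz":0},{"dx":-3.7,"dy":-4.2,"dz":0,"wx":0,"wy":0,"wz":0},{"dx":-3.7,"dy":-4.2,"dz":0,"wx":0,"wy":0,"wz":0}]' 0 40
python3 -m inch '[{"dx":-1,"dy":-5.5,"dz":0,"wx":0,"wy":0,"wz":0},{"dx":-1,"dy":-5.5,"dz":0,"wx":0,"wy":0,"wz":0},{"dx":-1,"dy":-5.5,"dz":0,"wx":0,"wy":0,"wz":0},{"dx":-1,"dy":-5.5,"dz":0,"wx":0,"wy":0,"wz":0},{"dx":-1,"dy":-5.5,"dz":0,"wx":0,"wy":0,"wz":0},{"dx":-1,"dy":-5.5,"dz":0,"wx":0,"wy":0,"wz":0},{"dx":-1,"dy":-5.5,"dz":0,"wx":0,"wy":0,"wz":0},{"dx":-1,"dy":-5.5,"dz":0,"wx":0,"wy":0,"wz":0},{"dx":-1,"dy":-5.5,"dz":0,"wx":0,"wy":0,"wz":0},{"dx":-1,"dy":-5.5,"dz":0,"wx":0,"wy":0,"wz":0}]'
```

```text
t: 1.23
tcp_pos: [0.447, 0.2954, 0.4136]
tool_rot: [0.008, 1.0, -0.0, -0.0]
force: [0.6, 0.8, 0.1]
finger_gap: 0.001
gripper_force: 0.0
t: 2.48
tcp_pos: [0.5378, -0.2562, 0.4134]
tool_rot: [0.008, 1.0, 0.0, -0.0]
force: [0.2, 0.9, 0.2]
finger_gap: 0.001
gripper_force: 0.0
```

```bash
python3 -m inch '[{"dx":-1.2,"dy":-4.3,"dz":0,"wx":0,"wy":0,"wz":0},{"dx":0,"dy":0,"dz":5,"wx":0,"wy":0,"wz":0},{"dx":0,"dy":0,"dz":5,"wx":0,"wy":0,"wz":0},{"dx":0,"dy":0,"dz":5,"wx":0,"wy":0,"wz":0},{"dx":0,"dy":0,"dz":5,"wx":0,"wy":0,"wz":0},{"dx":0,"dy":0,"dz":4,"wx":0,"wy":0,"wz":0},{"dx":0,"dy":0,"dz":4.3,"wx":0,"wy":0,"wz":0},{"dx":0,"dy":0,"dz":0,"wx":0,"wy":0,"wz":0}]'
python3 - <<'E'
from station import eyes,manip
import cv2
print(manip.tips_ahead)
a=eyes.snapshot("top")[170:290,290:450,::-1];b=eyes.snapshot("scene")[150:270,180:340,::-1]
cv2.imwrite("pics/c1.png",cv2.resize(cv2.vconcat([a,b]),None,fx=2.5,fy=2.5,interpolation=cv2.INTER_CUBIC))
E
```

```text
t: 3.48
tcp_pos: [0.5471, -0.296, 0.1271]
tool_rot: [0.008, 1.0, 0.003, -0.004]
force: [0.6, 0.5, 0.1]
finger_gap: 0.004
gripper_force: 0.0
0.0726
```

View pics/c1.png

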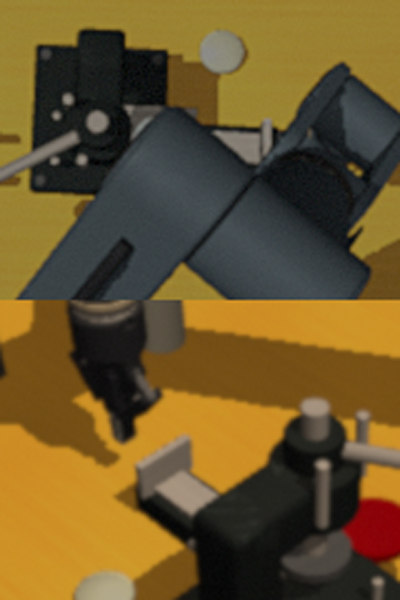

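```bash
python3 -m inch '[{"dx":-0.3,"dy":1.5,"dz":0,"wx":0,"wy":0,"wz":0},{"dx":0,"dy":1,"dz":0,"wx":0,"wy":0,"wz":0},{"dx":0,"dy":0.6,"dz":0,"wx":0,"wy":0,"wz":0},{"dx":0,"dy":0.6,"dz":0,"wx":0,"wy":0,"wz":0},{"dx":0,"dy":0.6,"dz":0,"wx":0,"wy":0,"wz":0},{"dx":0,"dy":0.6,"dz":0,"wx":0,"wy":0,"wz":0},{"dx":0,"dy":0.6,"dz":0,"wx":0,"wy":0,"wz":0}]'
python3 -m inch '[{"dx":0,"dy":0.6,"dz":0,"wx":0,"wy":0,"wz":0},{"dx":0,"dy":0.6,"dz":0,"wx":0,"wy":0,"wz":0},{"dx":0,"dy":0.6,"dz":0,"wx":0,"wy":0,"wz":0},{"dx":0,"dy":0.6,"dz":0,"wx":0,"wy":0,"wz":0},{"dx":0,"dy":0.6,"dz":0,"wx":0,"wy":0,"wz":0},{"dx":0,"dy":0.6,"dz":0,"wx":0,"wy":0,"wz":0}]'
```

```text
t: 4.45
tcp_pos: [0.5531, -0.2429, 0.1309]
tool_rot: [0.008, 1.0, -0.0, 0.0]
force: [-0.3, -1.8, -0.1]
finger_gap: -0.003
gripper_force: 0.9
t: 5.2
tcp_pos: [0.5539, -0.2064, 0.1309]
tool_rot: [0.008, 1.0, -0.0, 0.0]
force: [1.6, -1.6, -0.8]
finger_gap: -0.005
gripper_force: 0.9
```

```bash
python3 -m inch '[{"dx":0,"dy":0.6,"dz":0,"wx":0,"wy":0,"wz":0},{"dx":0,"dy":0.6,"dz":0,"wx":0,"wy":0,"wz":0},{"dx":0,"dy":0.6,"dz":0,"wx":0,"wy":0,"wz":0},{"dx":0,"dy":0.5,"dz":0,"wx":0,"wy":0,"wz":0},{"dx":0,"dy":0.3,"dz":0,"wx":0,"wy":0,"wz":0}]'
python3 -m inch '[{"dx":0,"dy":0.3,"dz":0,"wx":0,"wy":0,"wz":0},{"dx":0,"dy":0.3,"dz":0,"wx":0,"wy":0,"wz":0},{"dx":0,"dy":0,"dz":0,"wx":0,"wy":0,"wz":0}]'
```

```text
t: 5.82
tcp_pos: [0.554, -0.1803, 0.131]
tool_rot: [0.007, 1.0, 0.0, -0.0]
force: [0.5, -2.3, -0.0]
finger_gap: 0.001
gripper_force: 0.8
t: 6.2
tcp_pos: [0.5537, -0.1742, 0.1308]
tool_rot: [0.007, 1.0, 0.0, -0.001]
force: [0.1, -0.7, 1.0]
finger_gap: 0.001
gripper_force: 0.2
```

```bash
python3 -m inch '[{"dx":0,"dy":0.3,"dz":0,"wx":0,"wy":0,"wz":0},{"dx":0,"dy":0.2,"dz":0,"wx":0,"wy":0,"wz":0},{"dx":0,"dy":0,"dz":0,"wx":0,"wy":0,"wz":0}]'
python3 -m inch '[{"dx":0,"dy":0.2,"dz":0,"wx":0,"wy":0,"wz":0},{"dx":0,"dy":0,"dz":0,"wx":0,"wy":0,"wz":0}]'
python3 -m inch '[{"dx":0,"dy":0.2,"dz":0,"wx":0,"wy":0,"wz":0},{"dx":0,"dy":0,"dz":0,"wx":0,"wy":0,"wz":0}]'
```

```text
t: 6.58
tcp_pos: [0.5538, -0.1703, 0.1308]
tool_rot: [0.007, 1.0, -0.001, -0.0]
force: [-2.1, -4.0, -0.1]
finger_gap: -0.002
gripper_force: 2.3
t: 6.82
tcp_pos: [0.5539, -0.17, 0.1309]
tool_rot: [0.007, 1.0, -0.002, -0.0]
force: [-2.4, -11.1, -0.5]
finger_gap: -0.0
gripper_force: 5.1
t: 7.08
tcp_pos: [0.5539, -0.1697, 0.1309]
tool_rot: [0.006, 1.0, -0.003, -0.0]
force: [-5.0, -16.1, -1.1]
finger_gap: -0.0
gripper_force: 7.8
```

```bash
python3 -m inch '[{"dx":0,"dy":-1.5,"dz":0,"wx":0,"wy":0,"wz":0},{"dx":0,"dy":-3,"dz":0,"wx":0,"wy":0,"wz":0},{"dx":0,"dy":0,"dz":-4.9,"wx":0,"wy":0,"wz":0},{"dx":0,"dy":0,"dz":-4.9,"wx":0,"wy":0,"wz":0},{"dx":0,"dy":0,"dz":-4.9,"wx":0,"wy":0,"wz":0},{"dx":0,"dy":0,"dz":-4.9,"wx":0,"wy":0,"wz":0},{"dx":0,"dy":0,"dz":-4.9,"wx":0,"wy":0,"wz":0},{"dx":0,"dy":0,"dz":-4.9,"wx":0,"wy":0,"wz":0}]'
python3 -m inch '[{"dx":1.8,"dy":4.9,"dz":0,"wx":0,"wy":0,"wz":0},{"dx":1.8,"dy":4.9,"dz":0,"wx":0,"wy":0,"wz":0},{"dx":1.8,"dy":4.9,"dz":0,"wx":0,"wy":0,"wz":0},{"dx":1.8,"dy":4.9,"dz":0,"wx":0,"wy":0,"wz":0},{"dx":1.8,"dy":4.9,"dz":0,"wx":0,"wy":0,"wz":0},{"dx":1.8,"dy":4.9,"dz":0,"wx":0,"wy":0,"wz":0},{"dx":0,"dy":0,"dz":0,"wx":0,"wy":0,"wz":0}]'
python3 - <<'E'
from station import eyes
import cv2
a=eyes.snapshot("top")[170:290,250:410,::-1];b=eyes.snapshot("scene")[170:290,250:410,::-1]
cv2.imwrite("pics/c2.png",cv2.resize(cv2.vconcat([a,b]),None,fx=2.5,fy=2.5,interpolation=cv2.INTER_CUBIC))
E
```

```text
t: 8.07
tcp_pos: [0.5532, -0.2098, 0.4263]
tool_rot: [0.007, 1.0, 0.001, -0.0]
force: [0.7, -0.8, -0.8]
finger_gap: -0.001
gripper_force: 0.0
t: 8.95
tcp_pos: [0.4478, 0.0881, 0.4248]
tool_rot: [0.005, 1.0, 0.001, -0.001]
force: [-0.7, -0.5, 0.0]
finger_gap: 0.003
gripper_force: 0.0
```

View pics/c2.png

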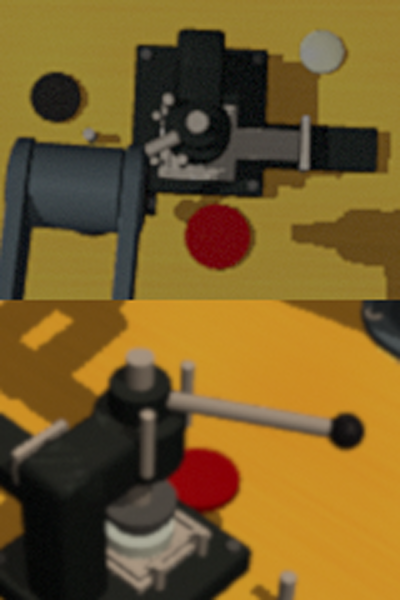

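The tray is home: its end plate is at (305,142) in the crop, the frame is against the pins and the blank is under the pad. The lever has not moved. Now I'll lower the fingers behind the arm and push.

```bash
python3 -m inch '[{"dx":0.2,"dy":0.2,"dz":4.5,"wx":0,"wy":0,"wz":0},{"dx":0,"dy":0,"dz":4.5,"wx":0,"wy":0,"wz":0},{"dx":0,"dy":0,"dz":3.5,"wx":0,"wy":0,"wz":0},{"dx":0,"dy":0,"dz":2.2,"wx":0,"wy":0,"wz":0},{"dx":0,"dy":0,"dz":0,"wx":0,"wy":0,"wz":0}]'
python3 -m inch '[{"dx":-0.7,"dy":0.4,"dz":0,"wx":0,"wy":0,"wz":0},{"dx":-0.7,"dy":0.4,"dz":0,"wx":0,"wy":0,"wz":0},{"dx":-0.7,"dy":0.4,"dz":0,"wx":0,"wy":0,"wz":0},{"dx":-0.7,"dy":0.3,"dz":0,"wx":0,"wy":0,"wz":0},{"dx":-0.7,"dy":0.3,"dz":0,"wx":0,"wy":0,"wz":0}]'
```

```text
t: 9.68
tcp_pos: [0.4478, 0.0857, 0.2763]
tool_rot: [0.009, 1.0, 0.0, -0.002]
force: [0.3, 0.3, -0.3]
finger_gap: 0.001
gripper_force: 0.0
t: 10.3
tcp_pos: [0.4832, 0.1049, 0.2779]
tool_rot: [0.007, 1.0, 0.0, -0.001]
force: [-2.1, 0.3, 1.1]
finger_gap: 0.001
gripper_force: 0.9
```

```bash
python3 -m inch '[{"dx":-0.7,"dy":0.4,"dz":0,"wx":0,"wy":0,"wz":0},{"dx":-0.7,"dy":0.35,"dz":0,"wx":0,"wy":0,"wz":0},{"dx":-0.7,"dy":0.35,"dz":0,"wx":0,"wy":0,"wz":0},{"dx":-0.7,"dy":0.3,"dz":0,"wx":0,"wy":0,"wz":0},{"dx":-0.7,"dy":0.3,"dz":0,"wx":0,"wy":0,"wz":0},{"dx":-0.7,"dy":0.2,"dz":0,"wx":0,"wy":0,"wz":0}]'
python3 -m inch '[{"dx":-0.7,"dy":0.1,"dz":0,"wx":0,"wy":0,"wz":0},{"dx":-0.7,"dy":0.1,"dz":0,"wx":0,"wy":0,"wz":0},{"dx":-0.7,"dy":0.1,"dz":0,"wx":0,"wy":0,"wz":0},{"dx":-0.7,"dy":0,"dz":0,"wx":0,"wy":0,"wz":0}]'
```

```text
t: 11.05
tcp_pos: [0.5259, 0.123, 0.2778]
tool_rot: [0.008, 1.0, 0.0, -0.0]
force: [-1.8, -1.2, -0.6]
finger_gap: 0.001
gripper_force: 0.8
t: 11.55
tcp_pos: [0.5539, 0.1254, 0.2779]
tool_rot: [0.008, 1.0, -0.0, -0.0]
force: [-2.2, -1.1, 1.4]
finger_gap: -0.003
gripper_force: 1.1
```

```bash
python3 -m inch '[{"dx":-0.6,"dy":0,"dz":0,"wx":0,"wy":0,"wz":0},{"dx":-0.6,"dy":-0.1,"dz":0,"wx":0,"wy":0,"wz":0},{"dx":-0.5,"dy":-0.1,"dz":0,"wx":0,"wy":0,"wz":0},{"dx":-0.4,"dy":-0.1,"dz":0,"wx":0,"wy":0,"wz":0}]'
python3 -m inch '[{"dx":-0.3,"dy":-0.1,"dz":0,"wx":0,"wy":0,"wz":0},{"dx":-0.3,"dy":-0.1,"dz":0,"wx":0,"wy":0,"wz":0},{"dx":0,"dy":0,"dz":0,"wx":0,"wy":0,"wz":0}]'
```

```text
t: 12.05
tcp_pos: [0.5748, 0.1223, 0.2779]
tool_rot: [0.008, 1.0, 0.0, -0.0]
force: [-2.8, 0.9, 0.1]
finger_gap: 0.002
gripper_force: 1.3
t: 12.42
tcp_pos: [0.5808, 0.1203, 0.2779]
tool_rot: [0.008, 1.0, 0.0, 0.0]
force: [-1.9, 2.2, -0.2]
finger_gap: 0.004
gripper_force: 1.4
```

```bash
python3 -m inch '[{"dx":-0.3,"dy":-0.1,"dz":0,"wx":0,"wy":0,"wz":0},{"dx":0,"dy":0,"dz":0,"wx":0,"wy":0,"wz":0}]'
python3 -m inch '[{"dx":-0.3,"dy":-0.1,"dz":0,"wx":0,"wy":0,"wz":0},{"dx":0,"dy":0,"dz":0,"wx":0,"wy":0,"wz":0}]'
python3 -m inch '[{"dx":-0.2,"dy":-0.1,"dz":0,"wx":0,"wy":0,"wz":0},{"dx":0,"dy":0,"dz":0,"wx":0,"wy":0,"wz":0}]'
```

```text
t: 12.68
tcp_pos: [0.5815, 0.1201, 0.2777]
tool_rot: [0.008, 1.0, 0.001, -0.003]
force: [-6.8, 4.8, 2.7]
finger_gap: -0.002
gripper_force: 4.1
t: 12.92
tcp_pos: [0.5821, 0.1199, 0.2777]
tool_rot: [0.007, 1.0, 0.002, -0.006]
force: [-12.5, 7.2, 7.1]
finger_gap: -0.0
gripper_force: 6.9
t: 13.18
tcp_pos: [0.5825, 0.1197, 0.2776]
tool_rot: [0.007, 1.0, 0.003, -0.008]
force: [-14.8, 9.4, 9.2]
finger_gap: 0.002
gripper_force: 8.9
```

The lever is at its stop. I'll back off the way I came, lift, and look.

```bash
python3 -m inch '[{"dx":0.8,"dy":0.3,"dz":0,"wx":0,"wy":0,"wz":0},{"dx":2,"dy":0.5,"dz":0,"wx":0,"wy":0,"wz":0},{"dx":0,"dy":0,"dz":-4,"wx":0,"wy":0,"wz":0},{"dx":0,"dy":0,"dz":-5,"wx":0,"wy":0,"wz":0},{"dx":0,"dy":0,"dz":-4,"wx":0,"wy":0,"wz":0},{"dx":2,"dy":5,"dz":0,"wx":0,"wy":0,"wz":0},{"dx":2,"dy":5,"dz":0,"wx":0,"wy":0,"wz":0},{"dx":2,"dy":5,"dz":0,"wx":0,"wy":0,"wz":0},{"dx":0,"dy":3,"dz":0,"wx":0,"wy":0,"wz":0},{"dx":0,"dy":0,"dz":0,"wx":0,"wy":0,"wz":0}]'
python3 - <<'E'
from station import eyes
import cv2
a=eyes.snapshot("top")[170:290,250:410,::-1];b=eyes.snapshot("scene")[190:310,230:390,::-1]
cv2.imwrite("pics/c3.png",cv2.resize(cv2.vconcat([a,b]),None,fx=2.5,fy=2.5,interpolation=cv2.INTER_CUBIC))
E
```

```text
t: 14.42
tcp_pos: [0.504, 0.3076, 0.4084]
tool_rot: [0.006, 1.0, -0.0, 0.002]
force: [-0.4, -0.1, -0.5]
finger_gap: 0.003
gripper_force: 0.0
```

View pics/c3.png

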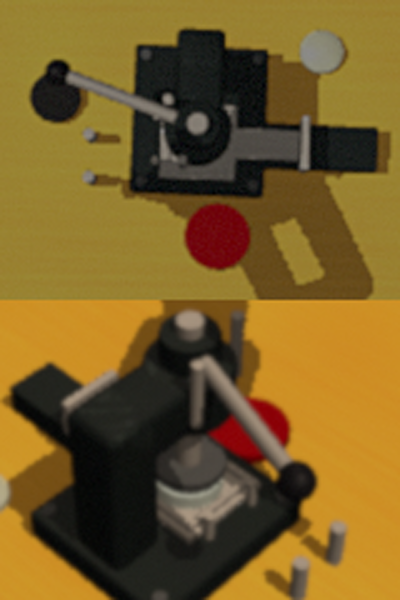

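The lever arm rests on its stop pin with the knob at (57,70) in the crop. The pad is down on the blank, the tray is home, and the loose things are in place. Handing in.

```bash
python3 -c "
from station import workorder
print(workorder.sign_off())"
```

```text
the job is handed in; nothing more can be done
None
```

I pushed the tray home against its pins, swung the lever clockwise to its stop with the pad down on the blank, and backed the arm clear; the job is handed in, but sign-off returned no verdict and I judged the pad's pressing only from the stop force and the last pictures.

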